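Prop the guard and snug up the portion dial

TASK

Flip the clear spring-loaded guard of the yerba portioner up and back until its brass catch snaps in and props it open by itself. Then turn the dial beneath clockwise (seen from above) until it comes up snug against its springy inner stop, and leave it pressed there: firm, but never forced. Leave the guard propped and the mate and the jar beside the machine undisturbed.

Things in the scene. Friction and masses are not known exactly. Their poses are not given: they have to be found in the camera images.
- cover (a joint): opening of the clear guard, rad: 0 flat over the dial well, 2.0 hard limit. Plate 150 x 166 x 4 mm, 0.16 kg, hinged on its far edge, tips up and away from the robot. A spring pulls it shut (1 N at the lug). A brass catch at its left pushes back from 1.49 on (2 to 4 N more) and snaps in behind it at about 1.82; let go after that, it settles at about 1.65 and stays. Taking it to 1.88 is right
- cover_hinge (a point): middle of the guard's hinge line, 104 mm above the table. Fixed to the portioner; z is up, y is the hinge line, x points from the dial towards the hinge (away from the robot). The dial's axis is 75 mm from here along -x
- cover_lug (a point): centre of the red round lug to lift the guard by: disc of radius 13 mm, 14 mm thick, flat faces towards +y and -y of the portioner, 180 mm from the hinge line, in the plate's plane, 28 mm beyond the plate's edge (a stem 12 mm wide, 10 mm high between). Closed: 104 mm above the table, 30 mm in front of the portioner, free below. Pinched on its flat faces from above, it pivots in the pads
- dial_grip (a point): on the dial's vertical axis at grip height, 88 mm above the table, 28 mm above the well's floor. Black upright bar 44 mm long (along x), 14 mm wide, top 10 mm above this point, on a disc of radius 24 mm whose top is 23 mm below it. Clockwise from above tightens: 0.12 N m free, 0.2 to 1.6 rad to a hidden stop. The well is 134 mm (portioner x) by 154 mm, its walls end 12 mm above this point
- stop (a joint): give of the dial's springy hidden stop, rad: 0 while the dial is short of it, then growing as the dial is pressed on, 4 N m per rad on top of the dial's 0.12 N m of friction. Snug is 0.015 to 0.08; when let go it springs back to at most about 0.03 and stays. Over 0.08 at any time (0.44 N m on the dial) is forcing it
- portioner: stainless portioner fixed on the table: front part 150 x 170 mm, 100 mm high, with the dial well, a rear housing 110 x 240 x 88 mm, and a post 20 x 24 mm, 185 mm high, at 85 mm along x, 118 mm along y. Origin on the table under the dial's axis; x towards the hinge (away from the robot), z up
- mate: carved dark wood mate, 76 mm wide, 85 mm high, on the table right of the portioner; origin centre of underside. Leave alone
- jar: amber jar with wooden cap, 76 mm wide, 110 mm high, at the right; origin centre of underside. Leave alone

How it is judged:
On the way, in this order (a step that is already met when the one before it is completed fails the run):
1. the guard stands propped open on its catch, with the hand off its lug (value of joint cover above 1.5 rad and distance between the grasp point and cover_lug above 0.05 m), for 0.3 s.
2. the dial is turned snug against its stop, the guard still propped (value of joint cover above 1.5 rad and value of joint stop between 0.015 and 0.08 rad), for 0.3 s.
At the end, for the whole second after the job is handed in: the guard stays propped open by itself (opening over 1.5 rad, at rest) and the dial stays pressed against its stop (stop give between 0.015 and 0.08 rad), hand off (all of step 2 and velocity of joint cover below 0.1 rad/s); the robot touches nothing.
It fails at once if the dial is forced against its stop (stop give over 0.08 rad) (value of joint stop above 0.08 rad).
It fails at once if the mate or the jar is moved by more than 30 mm (distance of any of mate, jar from where it was at the start of the episode above 0.03 m).
It also fails if it takes over 69 s, if anything falls off the work surface, if the arm or the gripper's body presses on something with over 40 N, if the wrist force passes 120 N, or if a joint passes its speed limit or range.

ROBOT

A 6-joint arm with a two-finger parallel gripper is mounted at the origin on the work surface. World frame = base frame: x ahead of the robot, y to its left, z up, the work surface at z = 0. Lengths are in m, angles in rad, forces in N, time in s.
With the tool pointing down it reaches from about 0.275 to 0.875 m from the base axis. Payload 12.5 kg.
Tool frame: the origin (TCP) lies on the front face of the gripper's body, between the roots of the fingers; the fingertips stand 73 mm ahead of it and the grasp point (between the pads) lies 54 mm ahead of it; z points along the fingers, y is the line along which they close (so a half turn about z gives the same grasp; the last joint's range is limited). The gripper opens to 85 mm and grips with 20 to 120 N. Pads are 22 mm wide; open, the fingers measure 114 mm over their backs; the gripper's body (76 mm by 85 mm) begins 54 mm behind the grasp point. The pads swing forward as they close: fully open they stand 13 mm farther back than shut.
Start: joints at [-1.299, 0.351, 1.652, -0, 1.139, -0.085], TCP at [0.192, -0.515, 0.304] pointing down, gripper open.
Joint ranges: [-2.75, 2.75], [-0.79, 2.1], [0.01, 2.65], [-1.57, 4.71], [0.07, 3.14], [-2.87, 2.87]. Speed limits (rad/s): [2.22, 2.22, 2.79, 3.14, 3.14, 3.14].

INTERFACE

Orientations are given as a rotation vector (axis times angle).
In Python, from plant import ctrl gives the robot as it stands. The module is installed in compiled form; this text tells all that it offers. Calls block until the motion is done:
- ctrl.move_ptp(position, orientation): joint-space move of the TCP to a pose.
- ctrl.move_l(position, rotation=None, feed=0.15, force_limit=None): straight line of the TCP; rotation=None keeps the orientation; feed is the mean speed in m/s. With force_limit (N) it stops when the force on the tool has changed by that much, and returns True; else False.
- ctrl.move_joints(angles): joint-space move.
- ctrl.set_gripper(opening): opening from 0.0 (shut) to 1.0 (fully open); the grip force is fixed at half the most; returns when the fingers have stopped.
- ctrl.sleep(seconds).
- ctrl.solve_ik(position, orientation): joint angles nearest the present ones, or None.
- ctrl.sense(): the state.
- ctrl.read_camera(name): name is "scene" or "top" or "wrist"; returns a dict with "img" (420x560x3 uint8, red, green, blue), "vertical_fov" (degrees; the focal length in pixels is half the picture's height over the tangent of half this angle, whatever the lens; pixels are square), "cx", "cy" (the principal point, pixels), "dist" ([k1, k2, p1, p2, k3] as OpenCV has them; the pictures are not rectified), "R" (3x3) and "t" (3): a world point X has camera coordinates R X + t. Camera axes: x right, y down, z forward; pixel columns grow to the right and rows downward; lengths in m; the calibration is good to about 2 mm. A picture is of the moment at which its call begins. There is no depth.
A pose or a line that the arm cannot do raises ctrl.PlanningError and nothing moves.
- ctrl.job_done(): hands the job in; it is judged then, once.
The state is a dict: "time_s": time; "joint_pos": joint angles; "qd": joint speeds; "effort": joint torques, N m; "eef_pos": TCP position; "tcp_rot": TCP orientation; "wrist_force": force on the tool from outside, world axes, zero at the start; "ft_torque": the same for the moment, N m; "width": opening from 0.0 (shut) to 1.0 (fully open); "grasp_force": force on a finger pad.
Only numpy, scipy, OpenCV 4.12 (cv2) and the standard library are available. Lean on these libraries where they do the work, as an engineer would, in place of code of your own. Each camera call takes 0.05 s, during which the arm holds its last target. There are 200 camera calls.

## Working session

There is one attempt and no reset: what is moved stays moved. The work goes in short steps, each a Python script; the robot and the scene stay as the last script left them, time stands still between calls to the robot, and variables do not carry over. Pictures are saved under pics/ and viewed, at most 10 in all, crops included, and the job is handed in when it is done.

```bash
mkdir -p pics; cat > h.py <<'E'
import numpy as np, cv2, pickle
from scipy.spatial.transform import Rotation as Rn
from plant import ctrl
def shot(cam,name):
    d=ctrl.read_camera(cam); pickle.dump(d,open(f'pics/{name}.pkl','wb'))
    cv2.imwrite(f'pics/{name}.png',d['img'][:,:,::-1]); return d
def K(d):
    f=d['img'].shape[0]/2/np.tan(np.radians(d['vertical_fov'])/2)
    return np.array([[f,0,d['cx']],[0,f,d['cy']],[0,0,1.]])
def load(n): return pickle.load(open(f'pics/{n}.pkl','rb'))
def onz(d,uv,z):
    n=cv2.undistortPoints(np.array([[uv]],float),K(d),np.array(d['dist']))[0,0]
    R=np.array(d['R']);t=np.array(d['t']); c=-R.T@t; r=R.T@np.array([*n,1]); return c+r*(z-c[2])/r[2]
def proj(d,X):
    return cv2.projectPoints(np.array(X,float).reshape(-1,3),cv2.Rodrigues(np.array(d['R']))[0],np.array(d['t']),K(d),np.array(d['dist']))[0][:,0]
E
python3 - <<'E'
from h import *
a=shot('top','top0');b=shot('scene','sc0')
cv2.imwrite('pics/a.png',np.vstack([cv2.resize(x['img'],(400,300)) for x in(a,b)])[:,:,::-1])
for d in(a,b):print(-np.array(d['R']).T@d['t'],d['vertical_fov'])
print(ctrl.sense())
E
```

```text
[ 0.44725256 -0.1340337   0.96022789] 53.99056553508313
[0.72805779 0.16798947 0.61605183] 57.793660902620616
{'time_s': 0.1, 'joint_pos': array([-1.29863270e+00,  3.51164154e-01,  1.65232585e+00,  5.82166669e-06,
        1.13909173e+00, -8.45848940e-02]), 'qd': array([ 2.22150185e-05, -1.74604438e-04, -3.23230339e-03,  1.69049395e-03,
        9.13083423e-04, -3.16555924e-04]), 'effort': array([-1.90118426e-04, -5.06832933e+01, -2.91876930e+01, -1.52943335e-04,
        2.67771400e-03,  1.84181779e-06]), 'eef_pos': array([ 0.19205289, -0.51515788,  0.30343521]), 'tcp_rot': array([-3.09077750e+00, -5.57233773e-01,  1.37190698e-04]), 'wrist_force': array([0.50955137, 0.30844863, 0.25538176]), 'ft_torque': array([-0.00283915,  0.00491593, -0.00476645]), 'grasp_force': 0.0, 'width': 1.0007729641027332}
```

View pics/top0.png

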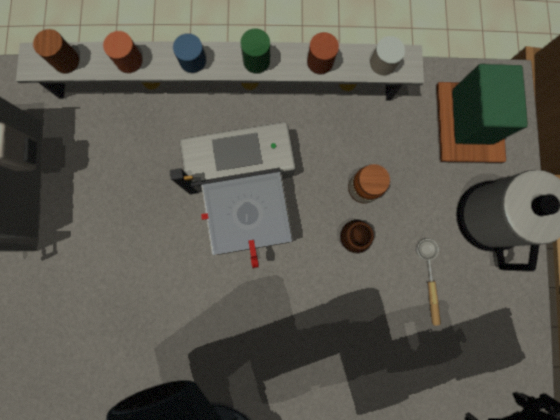

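View pics/sc0.png

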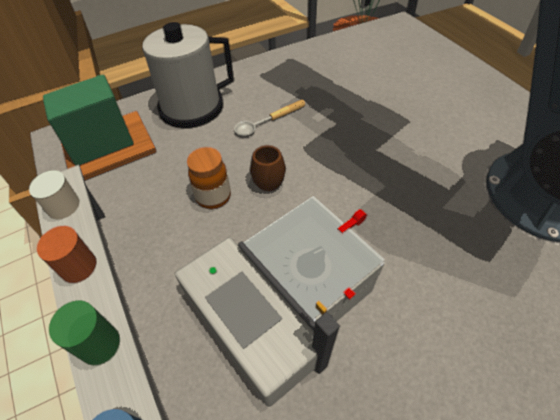

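The top view shows the guard plate at about (203-290, 173-253), the lug at (254,262), the dial at (246,213) and the post at (182,178). The mate is at (358,236) and the jar at (372,182). I'll enlarge this area.

```bash
python3 - <<'E'
from h import *
a=load('top0')['img'];b=load('sc0')['img']
A=cv2.resize(a[165:275,165:305],(0,0),fx=5,fy=5,interpolation=2)
cv2.imwrite('pics/c1.png',A[:,:,::-1])
B=cv2.resize(b[190:330,230:400],(0,0),fx=4,fy=4,interpolation=2)
cv2.imwrite('pics/c2.png',B[:,:,::-1])
E
```

```text
(no output)
```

View pics/c1.png

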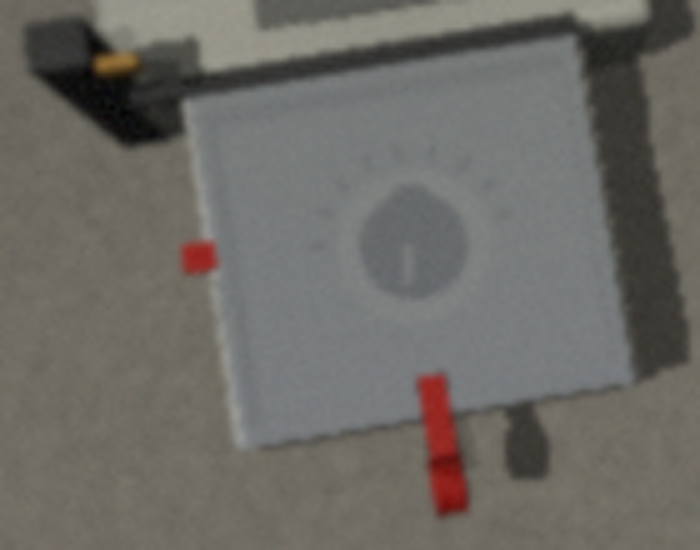

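View pics/c2.png

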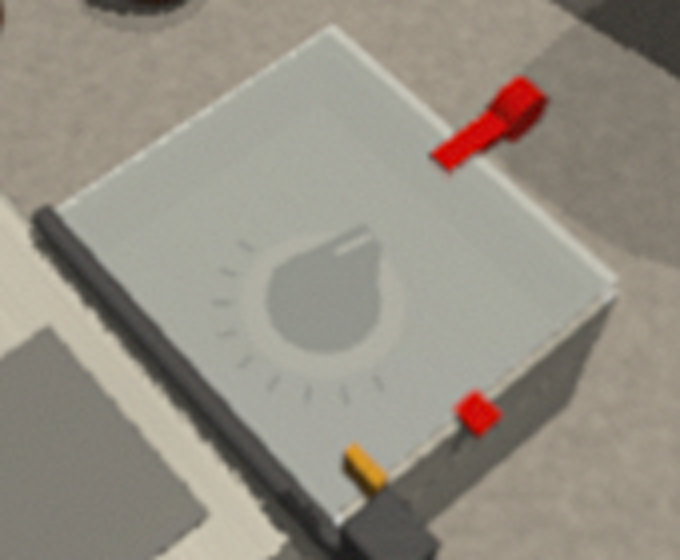

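The crops show the plate corners, the lug and the dial clearly. The lug is in line with the middle of the plate. Next I'll fit the pose from both views.

```bash
python3 - <<'E'
from h import *
from scipy.optimize import least_squares
a=load('top0');b=load('sc0')
z=.106
C=np.array([[0,.083,z],[0,-.083,z],[-.15,-.083,z],[-.15,.083,z],[-.180,0,.107]])
ua=np.array([[187,97],[577,35],[632,382],[242,447],[448,483]])/5+[165,165]
ub=np.array([[340,520],[60,212],[333,27],[615,290],[518,105]])/4+[230,190]
def W(p,C): 
    c,s=np.cos(p[2]),np.sin(p[2]); return C@np.array([[c,-s,0],[s,c,0],[0,0,1]]).T+[p[0],p[1],0]
def pa(d,p):return proj(d,W(p,C))
f=lambda p:np.r_[(pa(a,p)-ua).ravel(),(pa(b,p)-ub).ravel()]
p0=[*onz(a,(ua[0]+ua[1])/2,z)[:2],0]
r=least_squares(f,p0,loss='soft_l1');print(r.x,f(r.x).reshape(-1,2).round(1))
for d,u in((a,ua),(b,ub)):
  r1=least_squares(lambda p:(pa(d,p)-u).ravel(),p0);print(r1.x)
p=r.x
print('lug',W(p,np.array([[-.18,0,.104]])),'dial',W(p,np.array([[-.075,0,.088]])),'post',W(p,np.array([[.01,.118,0]])))
print('mate',onz(a,(358,238),.085),'jar',onz(a,(371,182),.11))
u=lambda q,o:np.array(q)/5+165
print('knob tip', onz(a,u((408,250),0),.098), onz(a,u((408,282),0),.098))
E
```

```text
[ 0.61735564 -0.06781893  0.17662703] [[-2.2 -0.6]
 [-2.3 -1.5]
 [-0.6 -0.8]
 [-2.   0.2]
 [-1.   0.4]
 [-1.7 -0.8]
 [-2.  -0.8]
 [-0.2 -1.8]
 [ 1.7 -3.9]
 [ 0.5 -1.3]]
[ 0.61667207 -0.07224052  0.16541361]
[ 0.6184328  -0.06537556  0.1742052 ]
lug [[ 0.44015609 -0.09944675  0.104     ]] dial [[ 0.54352249 -0.08099719  0.088     ]] post [[0.60646627 0.05010232 0.        ]]
mate [ 0.49090202 -0.32073357  0.085     ] jar [ 0.60778398 -0.34555603  0.11      ]
knob tip [ 0.53818239 -0.08356999  0.098     ] [ 0.52468924 -0.08370267  0.098     ]
```

```bash
cat >> h.py <<'E'
def rot(yaw,flip=False):
    c,s=np.cos(yaw),np.sin(yaw); k=-1 if flip else 1
    return Rn.from_matrix(np.array([[k*c,k*s,0],[k*s,-k*c,0],[0,0,-1]]).T).as_rotvec()
E
python3 - <<'E'
from h import *
psi=.175
L=np.array([.440,-.0994,.104])
pos=L+[0,0,.054+.13]
for f in(0,1):
  print(f,ctrl.solve_ik(pos,rot(psi,f)))
q0=ctrl.solve_ik(pos,rot(psi,0))
ctrl.move_ptp(pos,rot(psi,0))
d=shot('wrist','w1')
print(ctrl.sense()['joint_pos'],proj(d,[[*L],[*L[:2],.117]]), -np.array(d['R']).T@d['t'])
cv2.imwrite('pics/w1b.png',cv2.resize(d['img'],(784,588))[:,:,::-1])
E
```

```text
0 [-0.32544711  0.18971714  1.91253008  0.          1.03934544  1.07034922]
1 [-0.32544711  0.18971714  1.91253008  0.          1.03934544 -2.07124344]
[-3.26817540e-01  1.89938698e-01  1.91220359e+00 -1.29416191e-04
  1.03934388e+00  1.06994561e+00] [[278.95007126 205.97979727]
 [278.89449821 211.88166687]] [ 0.52053609 -0.08607112  0.35736407]
```

View pics/w1b.png

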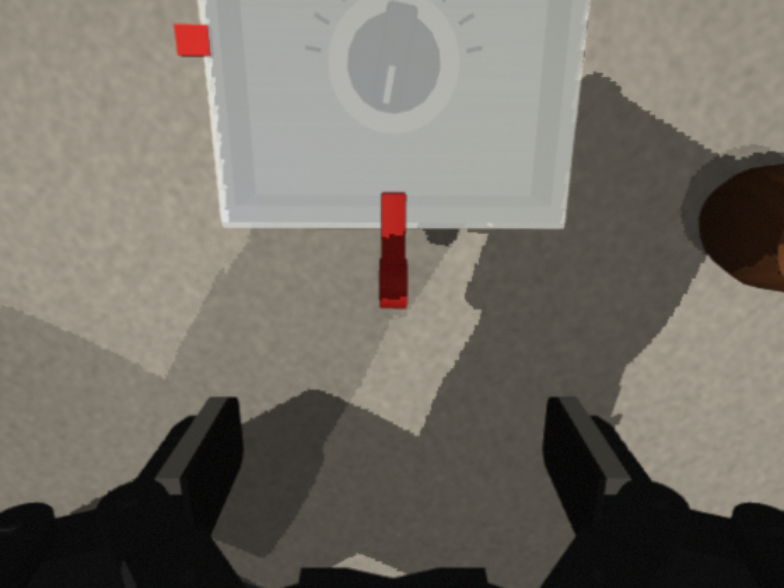

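The lug shows at (393,283) in this enlarged view, or (281,202) at native scale. The plate's front edge is level, so the yaw is right. I'll refine the pose from the plate's front corners and the lug's end.

```bash
python3 - <<'E'
from h import *
d=load('w1')
for n,uv,z in(('FL',(223,228),.104),('FR',(565,228),.104),('lugend',(393,307),.104),('stem',(393,193),.109),('dial',(394,62),.065),('barfar',(402,8),.098),('barline0',(391,68),.098),('line1',(387,102),.098)):
  print(n,onz(d,(np.array(uv)+.5)/1.4-.5,z).round(4))
E
```

```text
FL [ 0.4563 -0.0138  0.104 ]
FR [ 0.4851 -0.1775  0.104 ]
lugend [ 0.4304 -0.1023  0.104 ]
stem [ 0.488  -0.0921  0.109 ]
dial [ 0.5471 -0.0823  0.065 ]
barfar [ 0.5659 -0.0824  0.098 ]
barline0 [ 0.5414 -0.0818  0.098 ]
line1 [ 0.527  -0.0824  0.098 ]
```

```bash
cat >> h.py <<'E'
psi=.174; X=np.array([np.cos(psi),np.sin(psi),0]); Z=np.array([0,0,1.])
H=np.array([.6205,-.0691,.104]); OFF=.054*Z
def lug(th): return H-.18*np.cos(th)*X+.18*np.sin(th)*Z
E
python3 - <<'E'
from h import *
r=rot(psi)
qs=[ctrl.solve_ik(lug(t)+OFF,r) for t in np.linspace(0,1.9,9)]; print(all(q is not None for q in qs))
t0=ctrl.sense()['time_s']
ctrl.move_l(lug(0)+OFF+.04*Z,r)
ctrl.set_gripper(.55)
print(ctrl.move_l(lug(0)+OFF+.001*Z,r,feed=.08,force_limit=8))
ctrl.set_gripper(0)
s=ctrl.sense();print(s['time_s']-t0,s['width'],s['grasp_force'],s['wrist_force'])
for t in np.linspace(0,.4,5)[1:]:
  ctrl.move_l(lug(t)+OFF+.001*Z,r,feed=.08)
  s=ctrl.sense();print(t,s['time_s'],s['width'],s['wrist_force'].round(1),s['eef_pos']-lug(t)-OFF)
shot('wrist','w2')
E
```

```text
True
False
2.2415999999999996 0.15378442336429668 59.160223603248596 [-0.83721156  6.81922974  6.46633722]
0.1 4.5333 0.15386258854084015 [ 2.3  6.5 -2.2] [4.24270355e-05 4.99358009e-04 1.29152374e-03]
0.2 4.9083 0.15507468681464007 [ 2.3  6.1 -1.4] [6.00249121e-05 4.86625659e-04 1.29359230e-03]
0.30000000000000004 5.2833 0.15172755925317374 [ 2.3  5.8 -2.1] [3.67914651e-05 4.79300790e-04 1.23034221e-03]
0.4 5.6583 0.1525948926752268 [ 1.5  4.3 -2.3] [-5.60174919e-05  4.62640789e-04  1.09473346e-03]
```

View pics/w2.png

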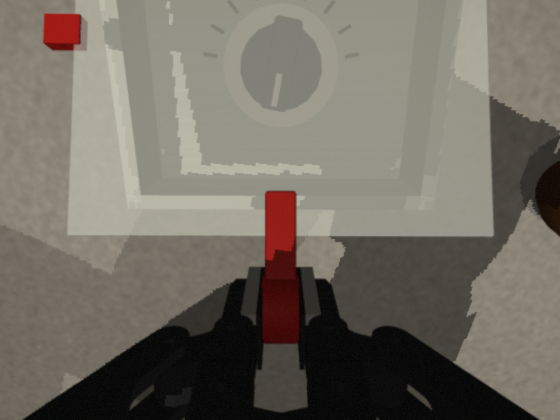

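The lug is pinched between the pads at (281,310) and the plate is tilting up with it. The forces are low, so I'll continue the arc.

```bash
python3 - <<'E'
from h import *
r=rot(psi)
for t in [*np.arange(.5,1.85,.1),1.88,1.80,1.74,1.68]:
  ctrl.move_l(lug(t)+OFF+.001*Z,r,feed=.08)
  s=ctrl.sense();print(round(t,2),s['time_s'],round(s['width'],3),s['wrist_force'].round(1))
  if np.linalg.norm(s['wrist_force'])>35: print('HIGH');break
else:
  ctrl.set_gripper(.55); ctrl.sleep(.3)
  ctrl.move_l(lug(1.68)+OFF+.09*Z,r)
  d=shot('scene','s2'); shot('wrist','w3'); print(ctrl.sense()['time_s'])
  cv2.imwrite('pics/j.png',np.hstack([cv2.resize(load(n)['img'],(400,300)) for n in('s2','w3')])[:,:,::-1])
E
```

```text
0.5 6.0833 0.152 [ 0.   3.9 -3.3]
0.6 6.4583 0.151 [ 0.2  5.4 -3.1]
0.7 6.8333 0.155 [-0.7  5.4 -2. ]
0.8 7.2083 0.153 [-1.7  4.9 -1.8]
0.9 7.5833 0.146 [-1.6  5.7 -3. ]
1.0 7.9583 0.151 [-1.5  6.  -1.9]
1.1 8.3333 0.152 [-2.   4.8 -1.2]
1.2 8.7083 0.152 [-2.7  4.4 -1.6]
1.3 9.0833 0.149 [-2.6  4.6 -0.5]
1.4 9.4583 0.149 [-3.   4.1  0.7]
1.5 9.8333 0.147 [-2.9  4.2  1.2]
1.6 10.2083 0.154 [-6.5  3.1  2.4]
1.7 10.5833 0.15 [-5.1  2.2  2.5]
1.8 10.9583 0.149 [-0.6  2.1  3.9]
1.88 11.2917 0.153 [-2.1  3.6  6.7]
1.8 11.625 0.144 [1.  4.3 1.7]
1.74 11.9083 0.15 [1.  3.9 3. ]
1.68 12.1917 0.154 [14.4  6.1 -2.3]
13.7583
```

View pics/j.png

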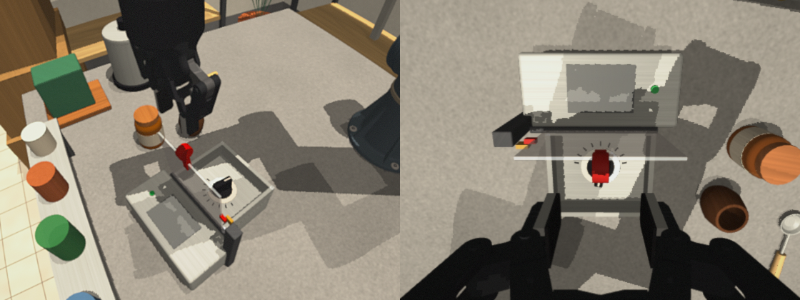

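The guard stands propped by itself: its plate is seen edge-on in the wrist view, and the red lug in the scene view. The hand is clear. I'll flip the wrist so the camera faces the robot, move near the dial and look at the bar.

```bash
cat >> h.py <<'E'
D=H-.075*X; D[2]=.088
E
python3 - <<'E'
from h import *
p=ctrl.sense()['eef_pos']
for f in(0,1):
  for y in(0,-.17,-.17-.8,-1.8):
    print(f,y,ctrl.solve_ik(D+OFF+.003*Z,rot(psi+y,f))[5])
ctrl.move_l(D-.06*X+[0,0,p[2]-D[2]],rot(psi))
v=D-.02*X+OFF+.12*Z
ctrl.move_ptp(D-.06*X+OFF+.16*Z,rot(psi,1))
d=shot('wrist','w4'); t=d['img']
cv2.imwrite('pics/w4b.png',cv2.resize(t,(784,588))[:,:,::-1])
print(ctrl.sense()['time_s'],proj(d,[D+.01*Z, D+.01*Z+.022*X]))
E
```

```text
0 0 1.1635238097747882
0 -0.17 1.3335238097747881
0 -0.9700000000000001 2.133523809774789Traceback (most recent call last):
  File "<stdin>", line 5, in <module>
TypeError: 'NoneType' object is not subscriptable
```

```bash
python3 - <<'E'
from h import *
p=ctrl.sense()['eef_pos']
for y in(0,-.17,-.97,-1.9):
    q=ctrl.solve_ik(D+OFF+.003*Z,rot(psi+y,1)); print(y,None if q is None else q[5])
ctrl.move_l(D-.1*X+[0,0,p[2]-D[2]],rot(psi))
ctrl.move_l(D-.1*X+OFF+.11*Z,rot(psi))
d=shot('wrist','w4'); t=d['img']
cv2.imwrite('pics/w4b.png',cv2.resize(t,(784,588))[:,:,::-1])
print(ctrl.sense()['time_s'],1.4*proj(d,[D+.01*Z, D+.01*Z+.022*X,D+.01*Z-.022*X]))
E
```

```text
0 -1.9780688438150051
-0.17 -1.8080688438150052
-0.97 -1.0080688438150052
-1.9 -0.07806884381500545
16.5667 [[391.00063753  69.31698399]
 [390.93374454   5.55949415]
 [391.06214887 128.53727085]]
```

View pics/w4b.png

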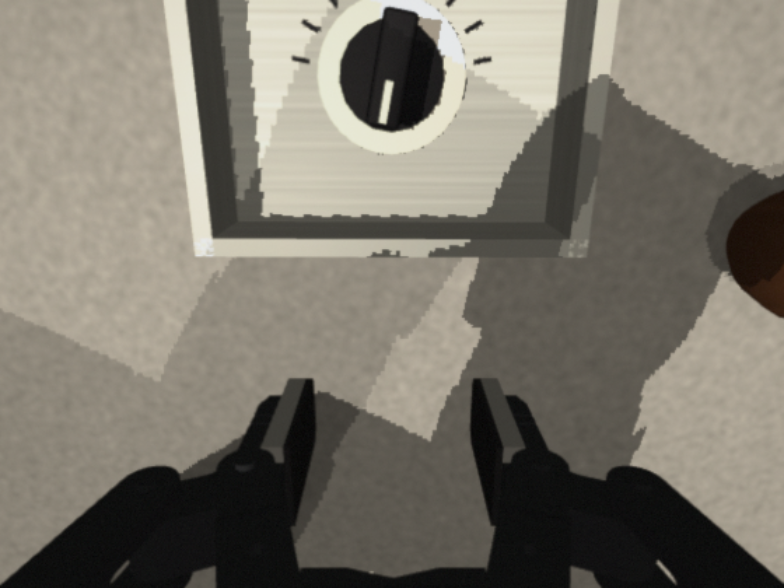

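The bar runs from (401,13) to (386,125). Its centre is at (394,69), and it is turned about 0.14 rad clockwise of x. Now I'll grip it and turn while watching the torque.

```bash
python3 - <<'E'
from h import *
d=load('w4')
e=[onz(d,np.array(u)/1.4,.098) for u in((401,13),(386,125))]
c=(e[0]+e[1])/2; a=np.arctan2(*(e[0]-e[1])[1::-1]); print(c-D,c,a-psi,np.linalg.norm(e[0]-e[1]))
G=D+.5*((c-D)*[1,1,0]); yaw=a; np.save('g.npy',[*G,yaw])
r=rot(yaw,1)
p=ctrl.sense()['eef_pos']
ctrl.move_l(D-.1*X+[0,0,.33-.088],rot(psi))
ctrl.move_ptp(D-.1*X+[0,0,.33-.088],r)
ctrl.move_l(G-.02*X+OFF+.06*Z,r); ctrl.move_l(G+OFF+.035*Z,r)
print(ctrl.move_l(G+OFF+.002*Z,r,feed=.05,force_limit=6))
s=ctrl.sense(); print(s['time_s'],s['wrist_force'],s['ft_torque'],s['eef_pos']-G)
ctrl.set_gripper(0)
s=ctrl.sense(); print(s['time_s'],s['wrist_force'],s['ft_torque'],s['width'],s['grasp_force'],s['joint_pos'])
E
```

```text
[-0.0004007  -0.00096634  0.01      ] [ 0.54623179 -0.08305059  0.098     ] -0.14482382611866057 0.0405824690548884
False
22.1 [-0.06609377 -0.34077983 -0.84297137] [0.03473285 0.00999135 0.04384278] [ 1.11579471e-04 -2.80104320e-05  5.61287790e-02]
22.4917 [-2.26951393  6.06534308  5.08109013] [1.03898669 0.34466483 0.05247414] 0.14980648684723116 58.80959630012512 [-2.33368204e-01  5.69367893e-01  1.76570011e+00  1.32688510e-03
  8.06864648e-01 -1.83428450e+00]
```

```bash
cat >> h.py <<'E'
def tz(n=6):
    v=[]
    for _ in range(n): ctrl.sleep(.02); v.append(ctrl.sense()['ft_torque'][2])
    return np.mean(v),np.std(v)
E
python3 - <<'E'
from h import *
q=ctrl.sense()['joint_pos'].copy(); q0=q[5]
b=tz(); print(b)
for i in range(6):
  q[5]+=.03; ctrl.move_joints(q); m,s=tz(); S=ctrl.sense()
  print(round(q[5]-q0,3),round(S['joint_pos'][5]-q0,4),round(m,3),round(s,3),round(S['time_s'],2),S['wrist_force'].round(1))
  if abs(m-b[0])>.2: break
E
```

```text
(np.float64(0.07432621418012529), np.float64(0.02668462702572433))
0.03 0.0294 -0.112 0.025 22.94 [0.4 2.2 0.4]
0.06 0.0593 -0.117 0.043 23.29 [0.6 2.6 0.7]
0.09 0.0893 -0.094 0.018 23.64 [-1.3  3.3  1.1]
0.12 0.1192 -0.122 0.025 23.99 [-0.1  3.3  2.7]
0.15 0.1492 -0.117 0.05 24.34 [-0.4  4.3  2.7]
0.18 0.179 -0.112 0.017 24.69 [-1.1  4.7  2. ]
```

```bash
python3 - <<'E'
from h import *
s=ctrl.sense();M=Rn.from_rotvec(s['tcp_rot']).as_matrix()
print(M.round(3),np.arctan2(-M[1,0],-M[0,0]),np.load('g.npy')[3],s['eef_pos']-np.load('g.npy')[:3])
d=shot('wrist','w5')
t=d['img']
cv2.imwrite('pics/w5b.png',t[:,:,::-1])
E
```

```text
[[-0.989  0.149 -0.   ]
 [ 0.149  0.989  0.001]
 [ 0.     0.001 -1.   ]] -0.14994479620101542 0.029176173881339425 [-5.20023897e-05  7.40329382e-04  5.64985898e-02]
```

View pics/w5b.png

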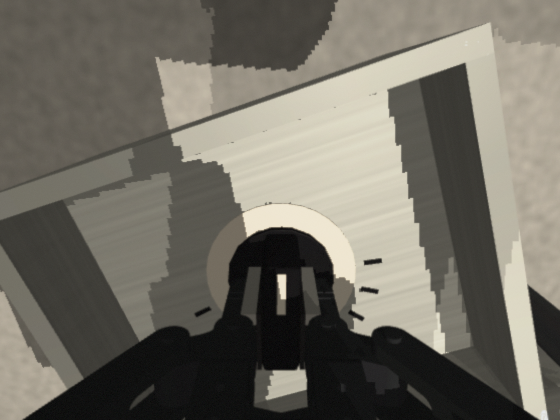

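The tool and the bar turned clockwise together, with the bar well held at (281,285). The free friction reads about -0.11 N m. I'll go on to the stop.

```bash
python3 - <<'E'
from h import *
q=ctrl.sense()['joint_pos'].copy(); q[5]=-1.83428+.18; q0=-1.83428
for i in range(55):
  q[5]+=.025; ctrl.move_joints(q); m,s=tz(); S=ctrl.sense()
  print(round(q[5]-q0,3),round(S['joint_pos'][5]-q0,4),round(m,3),round(s,3),round(S['effort'][5],3),round(S['time_s'],2))
  if abs(m+.113)>.065: break
E
```

```text
0.205 0.2041 -0.068 0.027 -0.07 25.09
0.23 0.2294 -0.09 0.014 -0.092 25.44
0.255 0.2547 -0.094 0.019 -0.091 25.79
0.28 0.2796 -0.086 0.027 -0.093 26.14
0.305 0.3047 -0.098 0.041 -0.093 26.49
0.33 0.3297 -0.089 0.036 -0.093 26.84
0.355 0.3547 -0.1 0.022 -0.093 27.19
0.38 0.3797 -0.086 0.017 -0.093 27.54
0.405 0.4046 -0.093 0.018 -0.093 27.89
0.43 0.4296 -0.098 0.037 -0.093 28.24
0.455 0.4547 -0.113 0.021 -0.093 28.59
0.48 0.4796 -0.084 0.035 -0.093 28.94
0.505 0.5046 -0.092 0.036 -0.093 29.29
0.53 0.5297 -0.102 0.012 -0.093 29.64
0.555 0.5547 -0.104 0.02 -0.093 29.99
0.58 0.5797 -0.114 0.017 -0.093 30.34
0.605 0.6046 -0.1 0.025 -0.093 30.69
0.63 0.6296 -0.103 0.032 -0.093 31.04
0.655 0.6547 -0.089 0.04 -0.093 31.39
0.68 0.6797 -0.098 0.034 -0.093 31.74
0.705 0.7046 -0.088 0.027 -0.093 32.09
0.73 0.7296 -0.083 0.029 -0.093 32.44
0.755 0.7546 -0.102 0.04 -0.093 32.79
0.78 0.7797 -0.113 0.013 -0.093 33.14
0.805 0.8047 -0.119 0.025 -0.093 33.49
0.83 0.8297 -0.096 0.03 -0.093 33.84
0.855 0.8547 -0.102 0.022 -0.093 34.19
0.88 0.8797 -0.103 0.017 -0.093 34.54
0.905 0.9046 -0.089 0.017 -0.093 34.89
0.93 0.9296 -0.101 0.018 -0.093 35.24
0.955 0.9546 -0.098 0.023 -0.093 35.59
0.98 0.9796 -0.113 0.048 -0.093 35.94
1.005 1.0047 -0.078 0.012 -0.093 36.29
1.03 1.0297 -0.103 0.013 -0.093 36.64
1.055 1.0546 -0.116 0.022 -0.093 36.99
1.08 1.0796 -0.092 0.03 -0.093 37.34
1.105 1.1047 -0.068 0.019 -0.093 37.69
1.13 1.1296 -0.096 0.023 -0.093 38.04
1.155 1.1547 -0.099 0.023 -0.093 38.39
1.18 1.1797 -0.086 0.045 -0.093 38.74
1.205 1.2046 -0.089 0.037 -0.093 39.09
1.23 1.2296 -0.096 0.02 -0.093 39.44
1.255 1.2547 -0.135 0.035 -0.093 39.79
1.28 1.2796 -0.094 0.022 -0.092 40.14
1.305 1.3046 -0.063 0.019 -0.051 40.49
1.33 1.3295 0.033 0.034 0.012 40.84
```

```bash
python3 - <<'E'
from h import *
q=ctrl.sense()['joint_pos'].copy(); q[5]=-1.83428+1.33
for i in range(2):
  q[5]+=.006; ctrl.move_joints(q); m,s=tz(); S=ctrl.sense()
  print(round(m,3),round(S['effort'][5],3),S['joint_pos'][5]+1.83428,S['time_s'])
ctrl.sleep(.4)
S=ctrl.sense();print(S['effort'][5],S['wrist_force'])
E
```

```text
0.193 0.192 1.335498408603245 41.1917
0.179 0.183 1.34149116395059 41.5417
0.1827087253332138 [-0.62336808  4.72314675  2.00832798]
```

```bash
python3 - <<'E'
from h import *
q=ctrl.sense()['joint_pos'].copy(); q[5]=-1.83428+1.342
for i in range(3):
  q[5]-=.003; ctrl.move_joints(q); ctrl.sleep(.1); e=ctrl.sense()['effort'][5]; print(i,e)
  if e<.06: break
ctrl.set_gripper(.5); ctrl.sleep(.2)
S=ctrl.sense();print(S['effort'][5],S['wrist_force'],S['time_s'],S['joint_pos'][5]+1.83428)
E
```

```text
0 0.11050622910261154
1 0.088837172370404
2 0.0794776389375329
0.00027605746254266705 [-0.10364464 -0.01507336  0.44688382] 43.5833 1.3329823708201418
```

```bash
python3 - <<'E'
from h import *
p=ctrl.sense()['eef_pos']
ctrl.move_l(p+.05*Z,feed=.08); ctrl.move_l(p+.1*Z-.12*X)
ctrl.sleep(.3); d=shot('scene','s3'); print(ctrl.sense()['time_s'])
E
```

```text
45.725
```

View pics/s3.png

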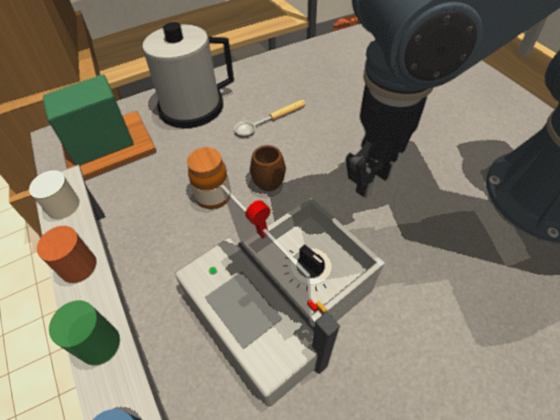

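The guard stands propped, with its lug at (258,212). The dial at (312,262) is turned, the mate and the jar are where they were, and the hand is clear.

```bash
python3 -c "
from plant import ctrl
print(ctrl.job_done())"
```

```text
the job is handed in; nothing more can be done
None
```

The job is handed in, with no verdict returned: the guard is propped on its catch, the dial is turned to its stop and released (I estimate 0.02–0.03 rad of give from the joint torque, since I couldn't read it directly), and the mate and jar look undisturbed.

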